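# Open the potting bureau's writing flap onto its slides

### The arm

A 6-joint arm with a two-finger parallel gripper is mounted at the origin on the work surface. World frame = base frame: x ahead of the robot, y to its left, z up, the work surface at z = 0. Lengths are in m, angles in rad, forces in N, time in s.
With the tool pointing down it reaches from about 0.25 to 0.8 m from the base axis. Payload 3.9 kg.
Tool frame: the origin (TCP) lies midway between the tips of the shut fingers; the grasp point (between the pads) lies 19 mm behind it; z points along the fingers, y is the direction in which the jaws open and shut (so a half turn about z gives the same grasp; the last joint's range is limited). The gripper opens to 85 mm and grips with 20 to 120 N. Pads are 22 mm wide; open, the fingers measure 114 mm over their backs; the gripper's body (76 mm by 85 mm) begins 54 mm behind the grasp point. The pads swing forward as they close: fully open they stand 13 mm farther back than shut.
Start: joints at [1.329, 0.26, -0.138, 1.173, 0, 1.571], TCP at [0.126, 0.51, 0.231] pointing down, gripper open.
Joint ranges: [-2.78, 2.78], [-0.83, 1.72], [-1.28, 1.37], [-1.9, 2.12], [-1.57, 1.48], [-3.14, 3.14]. Speed limits (rad/s): [2.57, 2.57, 3.14, 3.14, 3.14, 3.14].

### API

Orientations are given as a unit quaternion [w, x, y, z].
In Python, from workcell import arm gives the robot as it stands.
- The arm moves only by the tool drive_tool, never from a script. Its argument "series" is a list that holds one entry, the list of rows, each a list of 5 numbers: the shift along the tool's x, y, z in mm, then the turn about the tool's z in degrees, then the closure in counts, from 0 (fully open) to 255 (shut). A call has exactly 5 rows; each row is the pose to reach, as a shift and turn from the pose commanded when the call began, along the tool's axes at that moment; what a row does not reach only later rows make up. A row lasts 1/8 s, in which the tool goes at most 62.5 mm and 10.7 degrees, less where a joint would pass 70% of its speed; a pose out of reach is approached as far as the arm can. A call with a gripper value outside its range is refused whole. The fingers move at their own pace and stop on an object; "force" is the grip in N (left out, the last holds). Time passes only in rows, so rows that repeat a pose let the fingers close, or fill a call up. It gives the time, the measured TCP pose, the force and the opening at its end, in the units of the state.
- arm.state(): the state, without advancing time (a new reading comes with each control period).
- arm.grab_frame(name): name is "side" or "top"; returns a dict with "color" (420x560x3 uint8, red, green, blue), "mtx" (3x3 intrinsics, pixels), "k1" (the pictures are not rectified: a ray, as slopes to the right and down, at radius r is drawn at 1 + k1 r^2 times it, then the intrinsics apply), "extrinsics" (4x4, takes a point from world to camera coordinates). Camera axes: x right, y down, z forward; pixel columns grow to the right and rows downward; lengths in m; the calibration is good to about 2 mm. A picture is of the moment at which its call begins. There is no depth.
- arm.close_job(): hands the job in, once; it reports no verdict.
Trained networks look in the newest picture that a camera, given by its name, has taken for a name from the list of things; names that differ only in an ending like _2 or _b are one class to them, and where a whole thing is asked for, a point or a joint stands for the part that bears it (a point fixed in the world has none). Each returns a list of dicts, best first, with "p" (0 to 1); they miss things now and then, are a little off and sometimes report something else, mostly with a low value. They report only what shows in the picture. A call takes as long as a camera call.
- arm.recognise(thing, camera): "position" ([column, row] in pixels, amid what is visible of it).
The state is a dict: "time": time; "qpos": joint angles; "dq": joint speeds; "joint_torque": joint torques, N m; "position": TCP position; "orientation": TCP orientation; "force": force on the tool from outside, world axes, zero at the start; "ft_torque": the same for the moment, N m; "opening": finger opening in m.
Only numpy, scipy, OpenCV 4.12 (cv2) and the standard library are available. Lean on these libraries where they do the work, as an engineer would, in place of code of your own. Each camera call takes 0.05 s, during which the arm holds its last target. There are 200 camera calls.

### The job

Open the small balcony potting bureau for work: pull both slide-out supports out as far as they go, and only then take the flap by its steel bar and lower it gently, without letting it drop, until it lies level on the two supports. Let go, and leave the pots, trowel, scoop and peg holder where they stand.

Things in the scene. Friction and masses are not known exactly. Their poses are not given: they have to be found in the camera images.
- bureau: small pale wooden bureau with green plinth, fixed to the shelf, 150 deep x 240 wide x 230 mm high, a blue seed tin (50 dia. x 50 mm) on its roof at the left rear. Origin: middle of the front face's lower edge, on the shelf; x points into the bureau, y to the left as seen from the robot, z up. Its front looks roughly towards the robot; yaw varies.
- flap_hinge (a point): middle of the flap's hinge line, 14 mm in front of the bureau's front face and 100 mm above the shelf; its y axis is parallel to the bureau's y and is the hinge line.
- flap_bar (a point): middle of the steel bar handle (12 mm dia., 100 mm long, parallel to the hinge, 12 mm end posts), 172 mm from the hinge line and 32 mm past the flap's free edge. Flap shut: on top, 272 mm above the shelf; lowered: front-most, about 100 mm above the shelf. Site turns with the flap: z from hinge to bar, y along the bar.
- flap (a joint): hinge of the flap: wooden panel with green face, 200 wide x 140 x 12 mm, about 0.35 kg. 0 rad: shut, upright, face 20 mm proud of the bureau's front (starts 0 to 0.08). Grows as it falls towards the robot; 1.57 is level. Slightly stiff: stands by itself up to about 0.2 rad, falls fast beyond. Pulled-out supports stop it at about 1.575; without them it swings to 2.1.
- support_left (a joint): left slide-out support: dark wooden bar 22 wide x 24 mm high with a yellow pull at its front end, in a slot under the flap, 78 mm left of the bureau's middle. 0 m: home, up to 12 mm out at the start; grows as it comes out, straight away from the front; stop at 0.085 m. Friction about 2 N; stays where left.
- support_left_pull (a point): centre of the left yellow pull, 22 wide x 24 mm high, reaching 18 mm ahead of this point and 22 behind; 81 mm above the shelf. Home: 40 mm before the bureau's front and 20 mm before the upright flap's face, whose lower edge is 7 mm above the pull's top: a gripper pointing straight down meets the flap, so tilt it. Axes as the bureau's.
- support_right (a joint): right slide-out support, as the left one, 78 mm right of the bureau's middle.
- support_right_pull (a point): centre of the right yellow pull, as the left one.
- pot0: white ceramic flower pot with a small seedling, 90 dia. x 85 mm high (115 with the seedling), bystander; origin at the centre of its foot
- pot1: white ceramic flower pot with a small seedling, 90 dia. x 85 mm high (115 with the seedling), bystander; origin at the centre of its foot
- pot2: white ceramic flower pot with a small seedling, 90 dia. x 85 mm high (115 with the seedling), bystander; origin at the centre of its foot
- trowel: red plastic trowel lying flat, 235 mm long, bystander; origin near its middle, x along it towards the blade
- scoop: clear plastic scoop, 170 x 60 x 40 mm, bystander; origin at the rear of its bowl, x towards the bowl, handle the other way
- peg_holder: steel block 90 x 60 x 20 mm with three upright pegs, 90 mm high in all, bystander; origin at the centre of its underside

How it is judged:
By the outcome, as a careful person would: the job done as asked, in the order asked, and still so for the second after the job is handed in, with the robot touching nothing.
It also fails if it takes over 61 s, if anything falls off the work surface, if the arm or the gripper's body presses on something with over 40 N, if the wrist force passes 120 N, or if a joint passes its speed limit or range.

## Working session

There is one attempt and no reset: what is moved stays moved. The work goes in short steps, Python scripts to look and compute and a tool call to move; the robot and the scene stay as the last step left them, time stands still between calls to the robot, and variables do not carry over. Pictures are saved under pics/ and viewed, about 8 in all and at most 12, crops included, and the job is handed in when it is done.

Besides the shell and the picture viewer there is one more tool, called after "Request:" as name(argument=value, ...) on one line, values as JSON. drive_tool: Moves the arm, as the interface text tells. Its arguments: {"type":"object","properties":{"series":{"type":"array"},"force":{"type":"number"}},"required":["series"]}

```bash
mkdir -p pics; ls; python3 - <<'E'
from workcell import arm
import cv2
s=arm.state();print(s)
for c in("side","top"):
    f=arm.grab_frame(c);cv2.imwrite(f"pics/{c}0.png",f["color"][...,::-1]);print(c,f["mtx"],f["k1"],f["extrinsics"])
    for n in["bureau","flap_bar","support_left_pull","support_right_pull","pot0","trowel","scoop","peg_holder"]:
        print(n,[([round(v) for v in d["position"]],round(d["p"],2)) for d in arm.recognise(n,c)][:4])
E
```

```text
pics
{'time': 0.0, 'qpos': array([ 1.32899514e+00,  2.60664145e-01, -1.39362580e-01,  1.17266764e+00,
       -7.39640235e-06,  1.57078812e+00]), 'dq': array([-0.00046804,  0.00175239,  0.00050095, -0.00071121,  0.00035157,
        0.00038412]), 'joint_torque': array([-1.61377568e-03, -4.05681288e+01,  2.53921580e+01,  1.87202630e-02,
       -1.04189232e-04,  7.18555668e-07]), 'position': array([0.12555579, 0.50908276, 0.23047775]), 'orientation': array([-1.10790367e-04,  1.20602147e-01,  9.92700469e-01, -9.42537596e-04]), 'force': array([0.37361312, 0.25910355, 0.29227937]), 'ft_torque': array([ 0.01225743, -0.03157232, -0.01038298]), 'opening': 0.08529858363422897}
side [[456.8216181    0.         278.56439245]
 [  0.         456.8216181  204.99229954]
 [  0.           0.           1.        ]] -0.12330172001980357 [[ 6.51432690e-01 -7.58706408e-01  1.92544067e-04 -3.71898995e-01]
 [-4.75990846e-01 -4.08887959e-01 -7.78616306e-01  3.80057366e-01]
 [ 5.90819909e-01  5.07124465e-01 -6.27500288e-01  1.10326437e+00]
 [ 0.00000000e+00  0.00000000e+00  0.00000000e+00  1.00000000e+00]]
bur
[... 331 characters left out ...]
        281.88608008]
 [  0.         493.37857677 210.0041888 ]
 [  0.           0.           1.        ]] -0.11811575055975879 [[-0.03535337 -0.99936167 -0.0051381   0.01973196]
 [-0.9755687   0.03562626 -0.21678671  0.5745354 ]
 [ 0.21683138 -0.00265157 -0.97620547  1.59373727]
 [ 0.          0.          0.          1.        ]]
bureau [([282, 156], 0.75)]
flap_bar [([285, 177], 0.93)]
support_left_pull [([218, 178], 0.5), ([258, 190], 0.46)]
support_right_pull [([305, 197], 0.39)]
pot0 [([217, 179], 0.87), ([347, 187], 0.66), ([148, 246], 0.61), ([282, 181], 0.57)]
trowel [([352, 225], 0.84), ([146, 245], 0.6)]
scoop [([214, 204], 0.93)]
peg_holder [([402, 251], 0.97), ([216, 175], 0.66)]
```

```bash
python3 - <<'E'
import cv2,numpy as np
a=cv2.imread("pics/side0.png")[100:370,120:440];b=cv2.imread("pics/top0.png")[100:290,120:440]
cv2.imwrite("pics/a.png",cv2.resize(a,None,fx=2.2,fy=2.2,interpolation=2));cv2.imwrite("pics/b.png",cv2.resize(b,None,fx=2.5,fy=2.5,interpolation=2))
E
```

```text
(no output)
```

View pics/a.png

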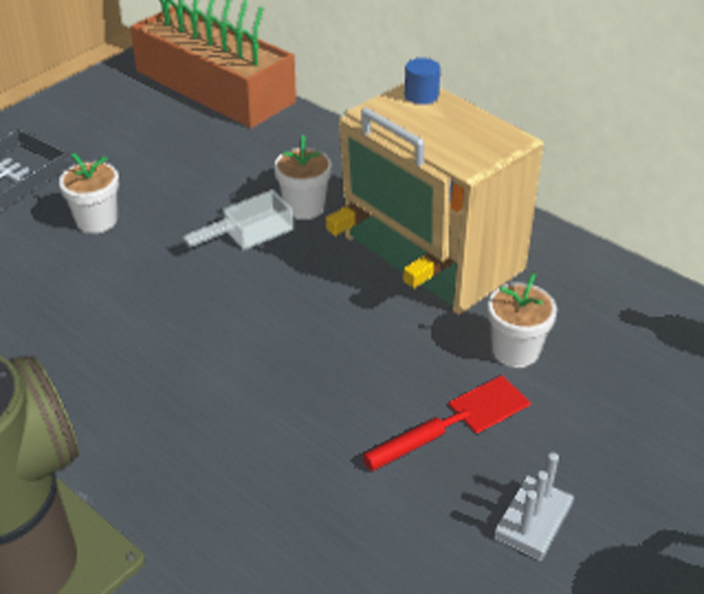

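View pics/b.png

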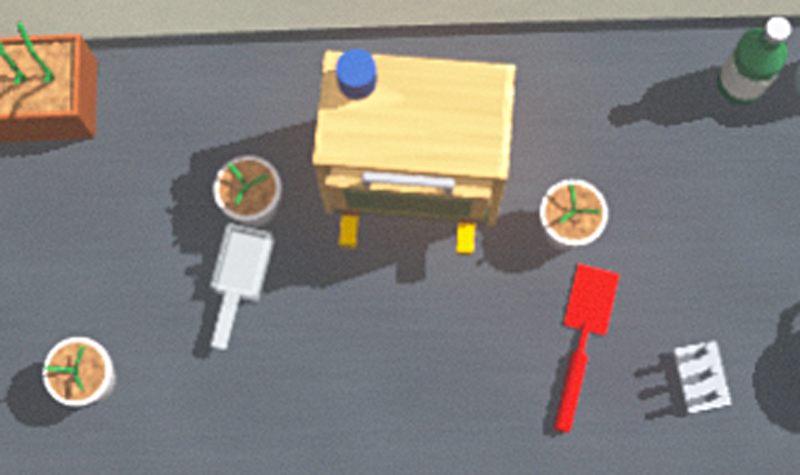

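Side view: bureau with the flap slightly open. The bar's middle is near crop (394,131) and the yellow pulls at (341,221) and (420,271). Top view: roof corners at crop (325,52), (515,65), (508,178), (315,163), bar middle at (408,181), pulls at (348,231) and (466,238). I'll fit the pose from these.

```bash
cat > h.py <<'E'
import numpy as np,cv2
from scipy.optimize import least_squares
def proj(f,P):
    E=f["extrinsics"];r=cv2.Rodrigues(E[:3,:3])[0]
    return cv2.projectPoints(np.float64(P).reshape(-1,1,3),r,E[:3,3],f["mtx"],np.array([f["k1"],0,0,0]))[0][:,0]
def yellow(img,n=2):
    h=cv2.cvtColor(img,cv2.COLOR_RGB2HSV);m=cv2.inRange(h,(20,190,80),(32,255,255))
    k,l,s,c=cv2.connectedComponentsWithStats(m)
    o=[(s[i,4],*c[i].round(1),*s[i,:4]) for i in range(1,k) if s[i,4]>25]
    return sorted(o,key=lambda t:-t[0])[:6]
def W(p,b):  # bureau->world, p=x,y,yaw
    b=np.atleast_2d(b);c,s=np.cos(p[2]),np.sin(p[2])
    return np.c_[p[0]+c*b[:,0]-s*b[:,1],p[1]+s*b[:,0]+c*b[:,1],b[:,2]]
def bar(th,y=0,r=.172): return [-.014-r*np.sin(th),y,.1+r*np.cos(th)]
def pull(ext,y):
    return [[-.04-ext+dx,y+dy,.081+dz] for dx in(-.018,.022) for dy in(-.011,.011) for dz in(-.012,.012)]
def blob(f,p,ext,y):
    h=cv2.convexHull(np.float32(proj(f,W(p,pull(ext,y)))));m=cv2.moments(h);return np.array([m["m10"],m["m01"]])/m["m00"]
E
python3 - <<'E'
from h import *
from workcell import arm
F={c:arm.grab_frame(c) for c in("side","top")}
Y={c:yellow(F[c]["color"]) for c in F}
for c in Y: print(c,Y[c])
off=np.array([120,100])
clk={"side":([(0,.12,.23),(0,-.12,.23),(.15,-.12,.23),(0,-.12,0)],np.array([(342,120),(470,180),(543,145),(460,310)])/2.2+off,np.array((394,131))/2.2+off),
"top":([(.15,.12,.23),(.15,-.12,.23),(0,-.12,.23),(0,.12,.23)],np.array([(325,52),(515,65),(508,178),(315,163)])/2.5+off,np.array((408,181))/2.5+off)}
def pair(c):
    y=sorted(Y[c][:2],key=lambda t:t[1]);return [np.array(t[1:3]) for t in y]
def res(q,full=False):
    r=[]
    for c in F:
        P,px,b=clk[c];r+=[(proj(F[c],W(q,P))-px).ravel(),(proj(F[c],W(q,bar(q[5])))[0]-b)]
        l,rr=pair(c);r+=[2*(blob(F[c],q,q[3],.078)-l),2*(blob(F[c],q,q[4],-.078)-rr)]
    return np.concatenate(r)
s=least_squares(res,[.65,0,0,.005,.005,.05],loss="soft_l1");print(s.x.round(4));print(res(s.x).round(1))
q=s.x
print("bar",W(q,bar(q[5])),"pulls",W(q,[[-.04-q[3],.078,.081],[-.04-q[4],-.078,.081]]))
np.save("q.npy",q)
for n,c in(("pot0","top"),("pot0","side")):
    for d in arm.recognise(n,c)[:3]:print(c,d["position"],d["p"])
E
```

```text
side [(np.int32(128), np.float64(310.0), np.float64(223.1), np.int32(304), np.int32(217), np.int32(13), np.int32(14)), (np.int32(98), np.float64(274.6), np.float64(199.9), np.int32(269), np.int32(194), np.int32(12), np.int32(13))]
top [(np.int32(72), np.float64(305.7), np.float64(194.6), np.int32(303), np.int32(189), np.int32(7), np.int32(12)), (np.int32(69), np.float64(259.0), np.float64(191.9), np.int32(256), np.int32(186), np.int32(7), np.int32(13))]
[ 0.6661 -0.0087 -0.041  -0.0049  0.0044  0.0491]
[-3.1 -2.5  0.4  1.5 -2.4 -4.  -0.6  1.7 -1.9 -1.5  1.   1.1  1.2  1.2
 -4.8  2.7 -4.5 -2.2 -1.  -1.9 -1.9  3.8 -0.2 -0.2  1.7 -0.3  1.6  0. ]
bar [[ 0.64362553 -0.00779145  0.27179255]] pulls [[ 0.63416104  0.07066294  0.081     ]
 [ 0.61848243 -0.0848247   0.081     ]]
top [347.5, 183.7] 0.92
top [148.7, 248.0] 0.73
top [217.2, 175.5] 0.68
side [256.9, 175.7] 0.84
side [355.2, 246.9] 0.76
side [161.8, 189.2] 0.64
```

```bash
python3 - <<'E'
from h import *
from workcell import arm
F={c:arm.grab_frame(c) for c in("side","top")}
q=np.load("q.npy");
for yaw in (None,):
  out=[]
  for c,(x0,x1,y0,y1) in {"side":(255,375,135,255),"top":(230,350,110,210)}.items():
    k=6 if c=="top" else 6
    im=cv2.resize(F[c]["color"][y0:y1,x0:x1,::-1].copy(),None,fx=k,fy=k,interpolation=cv2.INTER_CUBIC)
    q2=q.copy();q2[2]=-.1;q2[3]=.003
    for qq,col in((q,(255,0,255)),(q2,(255,255,0))):
      b=[(x,y,z) for x in(0,.15) for y in(-.12,.12) for z in(0,.23)]+[bar(qq[5],-.05),bar(qq[5],.05)]
      for p in proj(F[c],W(qq,b)): 
        u,v=((p-[x0,y0]+.5)*k-.5).round().astype(int);cv2.drawMarker(im,(int(u),int(v)),col,0,10,1)
    for t in range(0,x1-x0,20):cv2.putText(im,str(x0+t),(t*k,10),0,.35,(255,255,255));cv2.line(im,(t*k,0),(t*k,4),(0,0,255),1)
    for t in range(0,y1-y0,20):cv2.putText(im,str(y0+t),(0,t*k+4),0,.35,(255,255,255))
    cv2.imwrite(f"pics/o_{c}.png",im[:600,:800])
E
```

```text
(no output)
```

View pics/o_side.png

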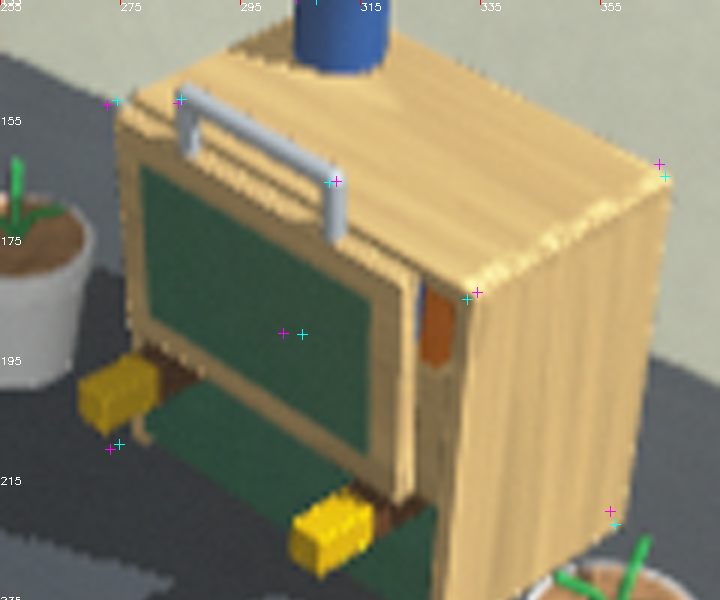

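View pics/o_top.png

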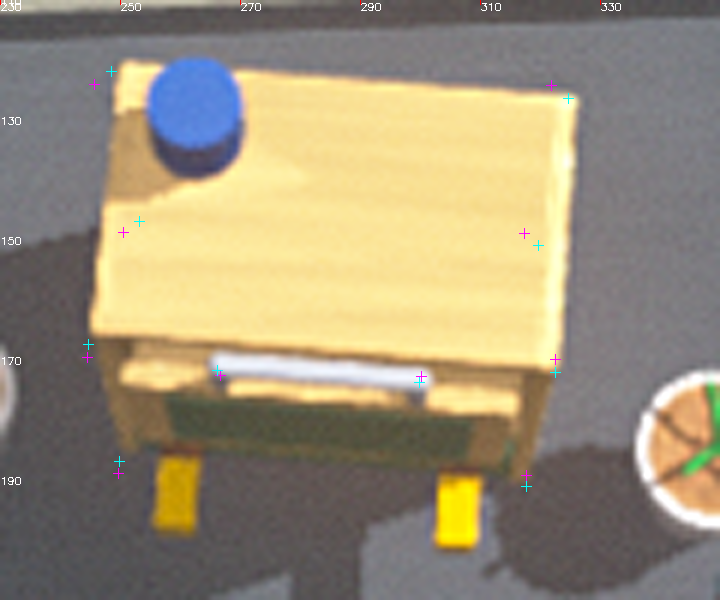

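```bash
cat > fit.py <<'E'
from h import *
from workcell import arm
F={c:arm.grab_frame(c) for c in("side","top")}
L=.078
def model(q):
    fb=lambda e,y,s,x=-.058,z=.069:(x-e,y+s*.011,z)
    e,r,t=q[3:6]
    return {"side":[(0,-.12,.23),(.15,-.12,.23),bar(t,.05),bar(t,-.05),fb(r,-L,-1),fb(r,-L,-1,z=.093),fb(r,-L,1,z=.093),fb(e,L,-1),fb(e,L,-1,z=.093),fb(e,L,1,z=.093)],
     "top":[(.15,.12,.23),(.15,-.12,.23),(0,-.12,.23),(0,.12,.23),bar(t,.05),bar(t,-.05),fb(r,-L,1),fb(r,-L,-1),fb(e,L,1),fb(e,L,-1)]}
px={"side":np.array([(470,293),(670,178),(180,92),(342,178),(322,578),(322,548),(291,534),(106,433),(106,403),(80,392)])/6+[254.6,134.6],
"top":np.array([(120,60),(577,95),(562,370),(92,332),(212,362),(430,380),(435,547),(477,548),(153,532),(194,535)])/6+[229.6,109.6]}
res=lambda q:np.concatenate([(proj(F[c],W(q,model(q)[c]))-px[c]).ravel() for c in F])
s=least_squares(res,[.66,-.01,-.1,.005,.005,.05],loss="soft_l1");q=s.x;print(q.round(4));print(res(q).reshape(-1,2).round(1).tolist())
print("bar",W(q,bar(q[5])).round(4),"pulls",W(q,[[-.04-q[3],.078,.081],[-.04-q[4],-.078,.081]]).round(4))
np.save("q.npy",q)
E
python3 fit.py
```

```text
[ 0.6697 -0.0105 -0.117   0.0055  0.0021  0.0525]
[[0.3, 0.9], [0.5, 0.0], [1.3, 0.8], [-1.3, 0.5], [-0.2, 0.2], [0.1, -0.8], [0.1, -2.0], [0.1, 0.7], [0.0, -0.2], [-0.3, -1.5], [-0.0, 0.3], [-0.2, 0.1], [-0.7, -0.2], [-0.1, 0.1], [1.3, -0.0], [-1.5, -0.5], [0.0, 0.2], [-0.4, 0.5], [0.7, 0.1], [0.4, 0.1]]
bar [[ 0.6468 -0.0078  0.2718]] pulls [[ 0.6336  0.0723  0.081 ]
 [ 0.6188 -0.083   0.081 ]]
```

```bash
cat > d.py <<'E'
import sys
from h import *
from scipy.spatial.transform import Rotation as R
from workcell import arm
# usage: d.py  bx by z jaw(0:y-jaws,90:x-jaws) ... targets in bureau frame mm
q=np.load("q.npy");s=arm.state();w=s["orientation"];Rm=R.from_quat(w[[1,2,3,0]]).as_matrix()
p=s["position"];c,sn=np.cos(q[2]),np.sin(q[2]);d=p[:2]-q[:2]
print("t",round(s["time"],2),"tcp b-frame mm",(1e3*np.array([c*d[0]+sn*d[1],-sn*d[0]+c*d[1],p[2]])).round(1),"F",s["force"].round(1),"open",round(s["opening"],4),"tilt",Rm[:,2].round(3),"q",s["qpos"].round(2))
a=list(map(float,sys.argv[1:]))
for i in range(0,len(a),4):
    t=W(q,np.array(a[i:i+3])/1e3)[0];ty=np.degrees(q[2])+90+a[i+3]
    cur=np.degrees(np.arctan2(Rm[1,1],Rm[0,1]));dy=-((ty-cur+90)%180-90)
    print(a[i:i+4],"world",t.round(3),"shift",(1e3*Rm.T@(t-p)).round(1),"turn",round(dy,1))
E
python3 d.py -125 78 231 0 -125 78 64 0 -68 78 64 0
```

```text
t 1.3 tcp b-frame mm [-601.   453.1  231.3] F [ 0.2  0.1 -0.1] open 0.0854 tilt [ 0.  0. -1.] q [ 1.33  0.26 -0.14  1.17 -0.    1.57]
[-125.0, 78.0, 231.0, 0.0] world [0.555 0.082 0.231] shift [-5.19e+02 -3.13e+02  3.00e-01] turn -7.1
[-125.0, 78.0, 64.0, 0.0] world [0.555 0.082 0.064] shift [-519.  -313.   167.3] turn -7.1
[-68.0, 78.0, 64.0, 0.0] world [0.611 0.075 0.064] shift [-575.5 -305.9  167.3] turn -7.1
```

Request:
drive_tool(series=[[[-52, -31, 0, -1, 110], [-104, -63, 0, -3, 110], [-156, -94, 0, -4, 110], [-208, -125, 0, -6, 110], [-260, -157, 0, -7, 110]]], force=40)

```text
time: 1.92
position: [0.3419, 0.2937, 0.2316]
orientation: [0.0, 0.059, 0.998, 0.0]
force: [1.0, 0.4, 0.2]
opening: 0.0483
```

```bash
python3 d.py -125 78 231 0 -125 78 64 0
```

```text
t 1.93 tcp b-frame mm [-361.1  263.9  231.6] F [1.  0.4 0.2] open 0.0483 tilt [ 0.001  0.001 -1.   ] q [ 0.71  0.13 -0.3   1.13  0.    0.83]
[-125.0, 78.0, 231.0, 0.0] world [0.555 0.082 0.231] shift [-236.4 -185.5    0.6] turn -0.1
[-125.0, 78.0, 64.0, 0.0] world [0.555 0.082 0.064] shift [-236.3 -185.6  167.6] turn -0.1
```

Request:
drive_tool(series=[[[-48, -37, 0, 0, 110], [-96, -74, 0, 0, 110], [-144, -110, 0, 0, 110], [-190, -148, 0, 0, 110], [-235, -184, 0, 0, 110]]])

```text
time: 2.55
position: [0.5533, 0.0826, 0.2314]
orientation: [0.0, 0.06, 0.998, 0.0]
force: [-0.5, -0.1, -0.1]
opening: 0.048
```

Request:
drive_tool(series=[[[0, 0, 45, 0, 110], [0, 0, 90, 0, 110], [0, 0, 135, 0, 110], [0, 0, 167, 0, 110], [0, 0, 167, 0, 110]]])

```text
time: 3.18
position: [0.5493, 0.0839, 0.0619]
orientation: [-0.003, 0.06, 0.998, -0.001]
force: [-0.2, 0.1, 0.5]
opening: 0.0486
```

```bash
python3 d.py -68 78 64 0; python3 - <<'E'
from workcell import arm
import cv2
a=arm.grab_frame("side")["color"][110:310,180:440,::-1]
cv2.imwrite("pics/s1.png",cv2.resize(a,None,fx=2.8,fy=2.8,interpolation=2))
E
```

```text
t 3.17 tcp b-frame mm [-130.6   79.7   61.9] F [-0.2  0.1  0.5] open 0.0486 tilt [-0.006 -0.001 -1.   ] q [ 0.15  0.44 -0.34  0.8   0.    0.27]
[-68.0, 78.0, 64.0, 0.0] world [0.611 0.075 0.064] shift [-62.6  -1.5  -2.5] turn -0.2
```

View pics/s1.png

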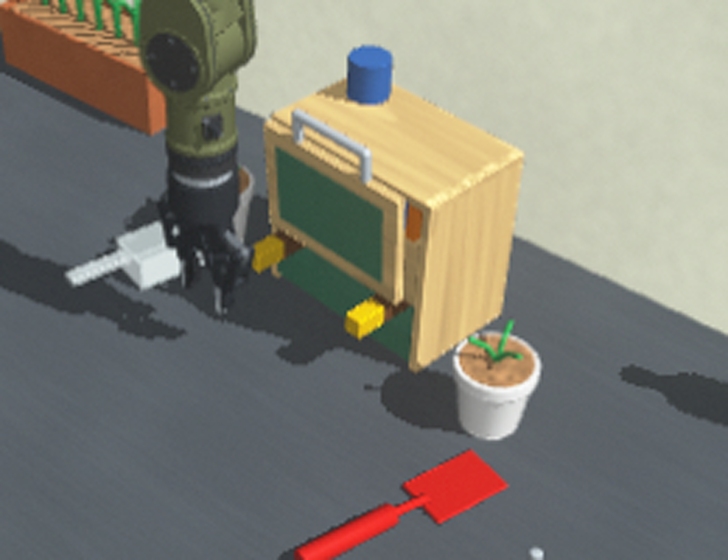

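The gripper stands in front of the left pull (crop 268,253), which is clear and undisturbed. Next I move in and grip.

Request:
drive_tool(series=[[[-25, -1, -1, 0, 110], [-45, -1, -2, 0, 110], [-55, -1, -2, 0, 110], [-61, -1, -2, 0, 110], [-61, -1, -2, 0, 110]]])

```text
time: 3.85
position: [0.6124, 0.0761, 0.0667]
orientation: [0.0, 0.06, 0.998, 0.0]
force: [0.9, 0.5, 1.2]
opening: 0.0486
```

Request:
drive_tool(series=[[[0, 0, 0, 0, 255], [0, 0, 0, 0, 255], [0, 0, 0, 0, 255], [0, 0, 0, 0, 255], [0, 0, 0, 0, 255]]])

```text
time: 4.47
position: [0.6117, 0.0751, 0.0664]
orientation: [-0.0, 0.06, 0.998, -0.001]
force: [-1.8, -4.5, 4.0]
opening: 0.021
```

```bash
python3 d.py -155 78 64 0
```

```text
t 4.47 tcp b-frame mm [-67.6  78.3  66.4] F [-1.8 -4.5  4. ] open 0.021 tilt [-0.001 -0.002 -1.   ] q [ 0.12  0.52 -0.18  0.87 -0.    0.24]
[-155.0, 78.0, 64.0, 0.0] world [0.525 0.085 0.064] shift [87.4 -0.5  2.5] turn -0.2
```

Request:
drive_tool(series=[[[10, 0, 0, 0, 255], [22, 0, 0, 0, 255], [34, 0, 0, 0, 255], [45, 0, 0, 0, 255], [55, 0, 0, 0, 255]]])

```text
time: 5.1
position: [0.5587, 0.0815, 0.0664]
orientation: [0.001, 0.06, 0.998, -0.001]
force: [1.0, -5.6, -0.1]
opening: 0.0213
```

Request:
drive_tool(series=[[[8, 0, 0, 0, 255], [15, 0, 0, 0, 255], [20, 0, 0, 0, 255], [23, 0, 0, 0, 255], [25, 0, 0, 0, 255]]])

```text
time: 5.72
position: [0.5348, 0.0844, 0.0665]
orientation: [0.002, 0.06, 0.998, -0.001]
force: [5.6, -6.4, -3.8]
opening: 0.0211
```

```bash
python3 d.py -155 78 64 0;python3 -c "
from h import *
from workcell import arm
for c in('side','top'):print(yellow(arm.grab_frame(c)['color']))"
```

```text
t 5.72 tcp b-frame mm [-145.    78.5   66.5] F [ 5.6 -6.4 -3.8] open 0.0211 tilt [ 0.004 -0.003 -1.   ] q [ 0.16  0.41 -0.38  0.78 -0.    0.28]
[-155.0, 78.0, 64.0, 0.0] world [0.525 0.085 0.064] shift [10.  -0.5  2.4] turn -0.2
[(np.int32(128), np.float64(310.0), np.float64(223.1), np.int32(304), np.int32(217), np.int32(13), np.int32(14))]
[(np.int32(73), np.float64(305.7), np.float64(194.5), np.int32(303), np.int32(189), np.int32(7), np.int32(12))]
```

Request:
drive_tool(series=[[[2, 0, 0, 0, 255], [4, 0, 0, 0, 255], [6, 0, 0, 0, 255], [8, 0, 0, 0, 255], [8, 0, 0, 0, 255]]])

```text
time: 6.45
position: [0.5348, 0.0844, 0.0666]
orientation: [0.009, 0.061, 0.998, -0.002]
force: [19.8, -8.6, -17.7]
opening: 0.0215
```

```bash
python3 d.py -155 78 64 0
```

```text
t 6.45 tcp b-frame mm [-145.    78.5   66.6] F [ 19.8  -8.6 -17.7] open 0.0215 tilt [ 0.017 -0.005 -1.   ] q [ 0.16  0.4  -0.39  0.76 -0.01  0.28]
[-155.0, 78.0, 64.0, 0.0] world [0.525 0.085 0.064] shift [10.  -0.6  2.5] turn -0.3
```

Request:
drive_tool(series=[[[-4, 0, 0, 0, 255], [-8, 0, 0, 0, 110], [-8, 0, 0, 0, 110], [-8, 0, 0, 0, 110], [-8, 0, 0, 0, 110]]])

```text
time: 7.08
position: [0.5325, 0.0859, 0.0663]
orientation: [-0.0, 0.06, 0.998, 0.0]
force: [0.6, -1.1, -0.0]
opening: 0.0487
```

Request:
drive_tool(series=[[[10, 0, 0, 0, 110], [25, 0, 0, 0, 110], [40, 0, 0, 0, 110], [50, 0, -40, 0, 110], [50, 0, -80, 0, 110]]])

```text
time: 7.7
position: [0.4803, 0.0915, 0.1466]
orientation: [-0.002, 0.059, 0.998, -0.0]
force: [0.5, -0.2, -0.3]
opening: 0.0485
```

```bash
python3 d.py -145 -78 145 0 -145 -78 64 0 -66 -78 64 0
```

```text
t 7.7 tcp b-frame mm [-200.    79.2  146.6] F [ 0.5 -0.2 -0.3] open 0.0485 tilt [-0.003 -0.001 -1.   ] q [ 0.19  0.26 -0.38  0.94  0.    0.31]
[-145.0, -78.0, 145.0, 0.0] world [ 0.517 -0.071  0.145] shift [ -55.3 -157.     1.5] turn -0.1
[-145.0, -78.0, 64.0, 0.0] world [ 0.517 -0.071  0.064] shift [ -55.6 -157.    82.5] turn -0.1
[-66.0, -78.0, 64.0, 0.0] world [ 0.595 -0.08   0.064] shift [-134.6 -156.8   82.3] turn -0.1
```

Request:
drive_tool(series=[[[0, -50, 0, 0, 110], [-10, -100, 0, 0, 110], [-30, -150, 0, 0, 110], [-55, -157, 40, 0, 110], [-55, -157, 82, 0, 110]]])

```text
time: 8.32
position: [0.5213, -0.0722, 0.0643]
orientation: [0.002, 0.061, 0.998, -0.0]
force: [-0.3, 0.3, -1.3]
opening: 0.0485
```

```bash
python3 d.py -66 -78 64 0
```

```text
t 8.32 tcp b-frame mm [-140.2  -78.6   64.3] F [-0.3  0.3 -1.3] open 0.0485 tilt [ 0.005 -0.001 -1.   ] q [-0.14  0.39 -0.42  0.76  0.   -0.02]
[-66.0, -78.0, 64.0, 0.0] world [ 0.595 -0.08   0.064] shift [-74.2   0.9   0.7] turn -0.3
```

Request:
drive_tool(series=[[[-30, 0, 0, 0, 110], [-55, 0, 0, 0, 110], [-70, 0, 0, 0, 110], [-79, 0, 0, 0, 110], [-79, 0, 0, 0, 110]]])

```text
time: 8.95
position: [0.5973, -0.0801, 0.0643]
orientation: [-0.0, 0.06, 0.998, 0.0]
force: [0.4, 0.1, -0.6]
opening: 0.0486
```

Request:
drive_tool(series=[[[0, 0, 0, 0, 255], [0, 0, 0, 0, 255], [0, 0, 0, 0, 255], [0, 0, 0, 0, 255], [0, 0, 0, 0, 255]]])

```text
time: 9.57
position: [0.5973, -0.0804, 0.0644]
orientation: [-0.0, 0.06, 0.998, -0.0]
force: [-2.1, 0.9, 3.5]
opening: 0.0215
```

```bash
python3 d.py -150 -78 64 0
```

```text
t 9.57 tcp b-frame mm [-63.7 -77.9  64.4] F [-2.1  0.9  3.5] open 0.0215 tilt [-0. -0. -1.] q [-0.13  0.5  -0.22  0.85 -0.   -0.01]
[-150.0, -78.0, 64.0, 0.0] world [ 0.512 -0.07   0.064] shift [86.3 -0.4  0.4] turn -0.1
```

Gripped. I'll pull about 83 mm and then a little more, to the stop.

Request:
drive_tool(series=[[[10, 0, 0, 0, 255], [22, 0, 0, 0, 255], [34, 0, 0, 0, 255], [45, 0, 0, 0, 255], [55, 0, 0, 0, 255]]])

```text
time: 10.2
position: [0.5422, -0.0737, 0.0645]
orientation: [0.0, 0.06, 0.998, -0.0]
force: [2.6, -1.2, -0.5]
opening: 0.021
```

Request:
drive_tool(series=[[[8, 0, 0, 0, 255], [16, 0, 0, 0, 255], [23, 0, 0, 0, 255], [29, 0, 0, 0, 255], [33, 0, 0, 0, 255]]])

```text
time: 10.82
position: [0.5169, -0.0707, 0.0647]
orientation: [0.006, 0.06, 0.998, -0.0]
force: [21.4, -2.7, -19.3]
opening: 0.0213
```

```bash
python3 d.py -150 -78 64 0
```

```text
t 10.82 tcp b-frame mm [-144.7  -77.6   64.7] F [ 21.4  -2.7 -19.3] open 0.0213 tilt [ 0.012 -0.001 -1.   ] q [-0.14  0.38 -0.44  0.74  0.   -0.02]
[-150.0, -78.0, 64.0, 0.0] world [ 0.512 -0.07   0.064] shift [ 5.3 -0.4  0.6] turn -0.1
```

Request:
drive_tool(series=[[[-5, 0, 0, 0, 255], [-8, 0, 0, 0, 110], [-8, 0, 0, 0, 110], [-8, 0, 0, 0, 110], [-8, 0, 0, 0, 110]]])

```text
time: 11.45
position: [0.5176, -0.0707, 0.0642]
orientation: [-0.0, 0.06, 0.998, 0.0]
force: [-0.1, 0.0, 0.5]
opening: 0.0485
```

Request:
drive_tool(series=[[[10, 0, 0, 0, 110], [25, 0, 0, 0, 110], [40, 0, 0, 0, 110], [40, 0, -50, 0, 110], [40, 0, -100, 0, 110]]])

```text
time: 12.08
position: [0.4761, -0.0657, 0.1648]
orientation: [-0.001, 0.06, 0.998, 0.0]
force: [1.5, -0.0, 0.1]
opening: 0.049
```

Request:
drive_tool(series=[[[0, 0, -50, 10, 110], [0, 10, -100, 20, 110], [0, 30, -150, 30, 110], [0, 50, -170, 40, 110], [0, 70, -170, 50, 110]]])

```text
time: 12.7
position: [0.4869, 0.004, 0.3364]
orientation: [0.002, 0.479, 0.878, 0.001]
force: [-0.0, 0.4, -0.9]
opening: 0.0485
```

```bash
python3 d.py -23 0 330 90 -23 0 257 90; python3 -c "
from workcell import arm
import cv2
from h import yellow
t=arm.grab_frame('top')['color'];print(yellow(t))
s=arm.grab_frame('side')['color'];print(yellow(s))
cv2.imwrite('pics/s2.png',cv2.resize(s[110:310,180:440,::-1],None,fx=2.8,fy=2.8,interpolation=2))"
```

```text
t 12.7 tcp b-frame mm [-183.3   -6.9  336.4] F [-0.   0.4 -0.9] open 0.0485 tilt [ 0.004  0.    -1.   ] q [ 0.01  0.17  0.01  1.41 -0.    1.01]
[-23.0, 0.0, 330.0, 90.0] world [ 0.647 -0.008  0.33 ] shift [-96.6 128.    7.1] turn 39.5
[-23.0, 0.0, 257.0, 90.0] world [ 0.647 -0.008  0.257] shift [-96.4 127.8  80.1] turn 39.5
[(np.int32(41), np.float64(255.2), np.float64(214.8), np.int32(254), np.int32(209), np.int32(4), np.int32(12)), (np.int32(31), np.float64(305.7), np.float64(217.1), np.int32(304), np.int32(213), np.int32(4), np.int32(12))]
[(np.int32(140), np.float64(290.6), np.float64(235.2), np.int32(284), np.int32(228), np.int32(14), np.int32(15)), (np.int32(125), np.float64(256.2), np.float64(210.1), np.int32(250), np.int32(204), np.int32(13), np.int32(13))]
```

View pics/s2.png

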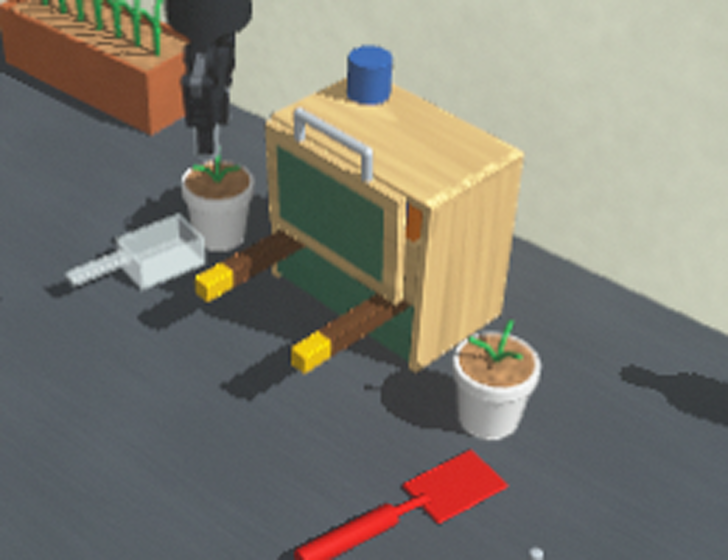

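Both supports are out (side crop pulls at 214,281 and 311,351). The flap is still upright and the pots, scoop and trowel haven't moved. Next is the bar.

Request:
drive_tool(series=[[[-20, 30, 5, 10, 110], [-45, 60, 5, 20, 110], [-70, 95, 5, 30, 110], [-97, 127, 5, 39, 110], [-97, 127, 5, 39, 110]]])

```text
time: 13.42
position: [0.6475, -0.0094, 0.3262]
orientation: [-0.001, 0.742, 0.671, -0.001]
force: [0.2, -1.0, 0.2]
opening: 0.0489
```

```bash
python3 d.py -23 0 257 90; python3 - <<'E'
from h import *
from workcell import arm
q=np.load("q.npy");f=arm.grab_frame("side");Y=sorted(yellow(f["color"])[:2],key=lambda t:t[1])
for t,y in zip(Y,(.078,-.078)):
    s=least_squares(lambda e:blob(f,q,e[0],y)-t[1:3],[.08]);print(s.x,s.fun)
E
```

```text
t 13.43 tcp b-frame mm [-22.1  -1.5 326.2] F [ 0.2 -1.   0.2] open 0.0489 tilt [-0.003 -0.    -1.   ] q [-0.01  0.48  0.44  1.54 -0.    1.66]
[-23.0, 0.0, 257.0, 90.0] world [ 0.647 -0.008  0.257] shift [ 1.6 -0.6 69.2] turn 0.9
[0.08209889] [0.25751669 0.52612773]
[0.08] [1.04648937 0.20458899]
```

Request:
drive_tool(series=[[[1, 0, 25, 1, 110], [1, 0, 50, 1, 110], [1, 0, 64, 1, 110], [1, 0, 69, 1, 110], [1, 0, 69, 1, 110]]], force=30)

```text
time: 14.1
position: [0.646, -0.0073, 0.2609]
orientation: [0.0, 0.748, 0.664, 0.0]
force: [-0.0, 0.4, 0.5]
opening: 0.0483
```

Request:
drive_tool(series=[[[0, 0, 0, 0, 255], [0, 0, 0, 0, 255], [0, 0, 0, 0, 255], [0, 0, 0, 0, 255], [0, 0, 0, 0, 255]]])

```text
time: 14.72
position: [0.6468, -0.0073, 0.2611]
orientation: [0.001, 0.748, 0.664, 0.001]
force: [-0.7, -0.6, 4.5]
opening: 0.0106
```

```bash
python3 d.py -23 0 257 90; python3 - <<'E'
from workcell import arm
import cv2
a=arm.grab_frame("side")["color"][110:310,180:440,::-1]
cv2.imwrite("pics/s3.png",cv2.resize(a,None,fx=2.8,fy=2.8,interpolation=2))
E
```

```text
t 14.72 tcp b-frame mm [-23.1   0.5 261.1] F [-0.7 -0.6  4.5] open 0.0106 tilt [ 0.002 -0.    -1.   ] q [-0.01  0.47  0.26  1.36  0.    1.68]
[-23.0, 0.0, 257.0, 90.0] world [ 0.647 -0.008  0.257] shift [-0.5  0.1  4.1] turn -0.1
```

View pics/s3.png

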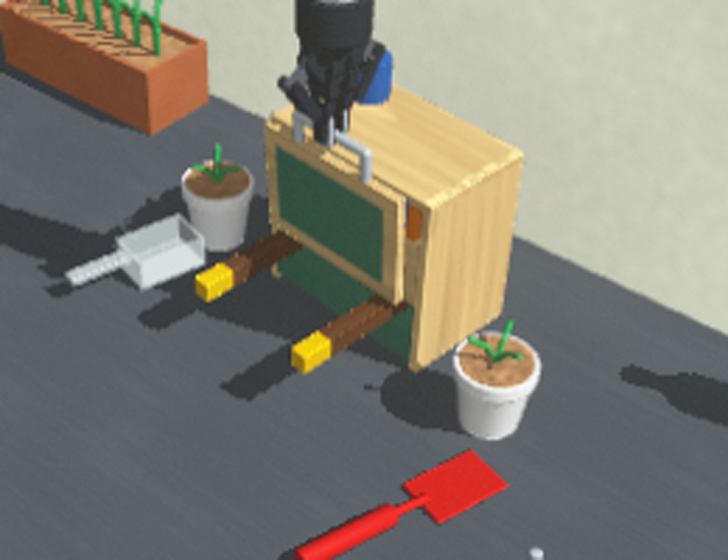

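The gripper closed on the bar at mid-length (opening 10.6 mm, crop 325,135). Next I work out the arc.

```bash
python3 -c "
import numpy as np
t=np.linspace(.053,1.573,26);P=np.c_[-172*(np.sin(t)-np.sin(t[0])),172*(np.cos(t[0])-np.cos(t))]
for k in range(0,25,5):print(t[k+5].round(2),(P[k+1:k+6]-P[k]).round(1).tolist(),P[k+5].round(1))"
```

```text
0.36 [[-10.4, 0.9], [-20.8, 2.4], [-31.0, 4.5], [-41.1, 7.2], [-51.0, 10.6]] [-51.   10.6]
0.66 [[-9.7, 4.0], [-19.1, 8.5], [-28.2, 13.6], [-37.0, 19.2], [-45.5, 25.4]] [-96.5  36. ]
0.97 [[-8.1, 6.7], [-15.7, 13.8], [-22.9, 21.4], [-29.6, 29.4], [-35.8, 37.8]] [-132.3   73.8]
1.27 [[-5.7, 8.8], [-10.8, 17.9], [-15.4, 27.3], [-19.4, 36.9], [-22.8, 46.8]] [-155.1  120.6]
1.57 [[-2.8, 10.1], [-5.0, 20.3], [-6.5, 30.6], [-7.5, 41.1], [-7.8, 51.5]] [-162.9  172.1]
```

Request:
drive_tool(series=[[[0, -10.5, 1, 0, 255], [0, -21, 2.5, 0, 255], [0, -31, 4.5, 0, 255], [0, -41, 7, 0, 255], [0, -51, 10.5, 0, 255]]])

```text
time: 15.4
position: [0.5948, -0.001, 0.2492]
orientation: [-0.0, 0.748, 0.664, -0.0]
force: [-1.5, 0.2, 4.9]
opening: 0.0107
```

```bash
python3 d.py -74 0 250.5 90
```

```text
t 15.4 tcp b-frame mm [-75.5   0.6 249.2] F [-1.5  0.2  4.9] open 0.0107 tilt [-0.001  0.    -1.   ] q [-0.    0.38  0.08  1.27  0.    1.69]
[-74.0, 0.0, 250.5, 90.0] world [ 0.596 -0.002  0.25 ] shift [-0.6  1.5 -1.3] turn -0.1
```

Forces are low and the bar follows the arc, so I carry on.

Request:
drive_tool(series=[[[0, -9.5, 4, 0, 255], [0, -19, 8.5, 0, 255], [0, -28, 13.5, 0, 255], [0, -37, 19, 0, 255], [0, -45.5, 25.5, 0, 255]]])

```text
time: 16.02
position: [0.5498, 0.0043, 0.2238]
orientation: [-0.0, 0.748, 0.664, -0.0]
force: [-3.1, 0.9, 3.9]
opening: 0.0105
```

Request:
drive_tool(series=[[[0, -8, 6.5, 0, 255], [0, -15.5, 14, 0, 255], [0, -23, 21.5, 0, 255], [0, -29.5, 29.5, 0, 255], [0, -36, 38, 0, 255]]])

```text
time: 16.65
position: [0.5146, 0.0085, 0.1857]
orientation: [0.0, 0.748, 0.664, 0.0]
force: [2.0, 0.5, -1.7]
opening: 0.0104
```

```bash
python3 d.py -155.4 0 187.3 90
```

```text
t 16.65 tcp b-frame mm [-156.2    0.8  185.7] F [ 2.   0.5 -1.7] open 0.0104 tilt [ 0.001 -0.    -1.   ] q [ 0.02  0.27 -0.25  1.05 -0.    1.71]
[-155.4, 0.0, 187.3, 90.0] world [0.515 0.008 0.187] shift [-0.8  0.8 -1.6] turn -0.1
```

Request:
drive_tool(series=[[[0, -5.5, 9, 0, 255], [0, -11, 18, 0, 255], [0, -15.5, 27.5, 0, 255], [0, -19.5, 37, 0, 255], [0, -23, 47, 0, 255]]])

```text
time: 17.27
position: [0.4927, 0.0112, 0.1389]
orientation: [0.001, 0.748, 0.664, 0.001]
force: [5.0, 0.4, -1.9]
opening: 0.0107
```

Request:
drive_tool(series=[[[0, -2.5, 9, 0, 255], [0, -4.5, 18, 0, 255], [0, -6, 27, 0, 255], [0, -7, 35, 0, 255], [0, -7.5, 42, 0, 255]]])

```text
time: 17.9
position: [0.4865, 0.0119, 0.0975]
orientation: [0.002, 0.748, 0.664, 0.001]
force: [6.3, -1.5, -0.6]
opening: 0.0109
```

```bash
python3 d.py -186 0 89 90
```

```text
t 17.9 tcp b-frame mm [-184.5    0.9   97.5] F [ 6.3 -1.5 -0.6] open 0.0109 tilt [ 0.004 -0.001 -1.   ] q [ 0.02  0.29 -0.47  0.81 -0.    1.72]
[-186.0, 0.0, 89.0, 90.0] world [0.485 0.011 0.089] shift [-0.9 -1.5  8.5] turn -0.2
```

Request:
drive_tool(series=[[[0, 0, 2, 0, 255], [0, 0, 4, 0, 255], [0, 0, 6, 0, 255], [0, 0, 7.5, 0, 255], [0, 0, 9, 0, 255]]])

```text
time: 18.52
position: [0.4866, 0.012, 0.0922]
orientation: [0.002, 0.748, 0.664, 0.002]
force: [-4.8, -1.7, 35.1]
opening: 0.0104
```

Request:
drive_tool(series=[[[0, 0.5, 0.5, 0, 255], [0, 1, 1, 0, 255], [0, 1, 1.5, 0, 255], [0, 1, 2, 0, 255], [0, 1, 2, 0, 255]]])

```text
time: 19.15
position: [0.4867, 0.012, 0.092]
orientation: [0.002, 0.748, 0.664, 0.002]
force: [-9.0, -0.9, 43.3]
opening: 0.0105
```

```bash
python3 d.py -186 0 89 90
```

```text
t 19.15 tcp b-frame mm [-184.4    0.9   92. ] F [-9.  -0.9 43.3] open 0.0105 tilt [ 0.005 -0.    -1.   ] q [ 0.02  0.3  -0.48  0.79 -0.    1.72]
[-186.0, 0.0, 89.0, 90.0] world [0.485 0.011 0.089] shift [-0.9 -1.6  3. ] turn -0.2
```

It rests on the supports. I relieve the press, open only slightly (the rear finger sits in the gap to the flap) and lift straight up.

Request:
drive_tool(series=[[[0, -0.5, -2, 0, 255], [0, -1, -4, 0, 255], [0, -1, -4, 0, 192], [0, -1, -4, 0, 192], [0, -1, -4, 0, 192]]])

```text
time: 19.77
position: [0.483, 0.0122, 0.0894]
orientation: [-0.001, 0.748, 0.664, -0.001]
force: [0.9, 0.8, -0.1]
opening: 0.0209
```

```bash
python3 d.py -186 0 89 90
```

```text
t 19.77 tcp b-frame mm [-188.1    0.7   89.4] F [ 0.9  0.8 -0.1] open 0.0209 tilt [-0.003 -0.    -1.   ] q [ 0.03  0.3  -0.48  0.79  0.    1.72]
[-186.0, 0.0, 89.0, 90.0] world [0.485 0.011 0.089] shift [-0.7  2.1  0.4] turn -0.1
```

Request:
drive_tool(series=[[[0, 1, -10, 0, 192], [0, 1, -25, 0, 192], [0, 1, -45, 0, 192], [0, 1, -75, 0, 192], [0, 1, -110, 0, 192]]])

```text
time: 20.4
position: [0.4849, 0.012, 0.2013]
orientation: [-0.0, 0.748, 0.664, -0.0]
force: [0.7, -0.1, -0.2]
opening: 0.0213
```

Request:
drive_tool(series=[[[0, -30, -20, 0, 192], [0, -60, -40, 0, 192], [0, -90, -60, 0, 192], [0, -110, -80, 0, 192], [0, -110, -80, 0, 192]]])

```text
time: 21.02
position: [0.3761, 0.0253, 0.2822]
orientation: [0.001, 0.748, 0.664, 0.001]
force: [0.8, -0.4, -0.5]
opening: 0.021
```

```bash
python3 d.py; python3 - <<'E'
from workcell import arm
from h import *
q=np.load("q.npy")
f=arm.grab_frame("side");a=f["color"][...,::-1].copy()
for y in(.05,-.05):
    print(proj(f,W(q,bar(1.575,y))))
cv2.imwrite("pics/s4.png",cv2.resize(a[110:340,160:440],None,fx=2.8,fy=2.8,interpolation=2))
for n in["trowel","scoop","peg_holder","pot0"]:
  for c in("side","top"):
    if c=="top" and n=="trowel": arm.grab_frame(c)
    if c=="side" or 1: print(n,c,[([round(v) for v in d["position"]],round(d["p"],2)) for d in arm.recognise(n,c)][:3])
E
```

```text
t 21.02 tcp b-frame mm [-295.8    1.3  282.2] F [ 0.8 -0.4 -0.5] open 0.021 tilt [ 0.003  0.    -1.   ] q [ 0.07 -0.02 -0.33  1.25  0.    1.76]
[[245.59620904 219.82222319]]
[[267.85216497 236.63064636]]
trowel side [([331, 288], 0.76)]
trowel top [([353, 226], 0.59)]
scoop side [([234, 203], 0.72)]
scoop top [([215, 205], 0.98)]
peg_holder side [([363, 332], 0.77)]
peg_holder top [([400, 251], 0.98)]
pot0 side [([255, 178], 0.71), ([163, 188], 0.59), ([359, 248], 0.57)]
pot0 top [([215, 176], 0.78), ([147, 248], 0.73), ([348, 185], 0.73)]
```

View pics/s4.png

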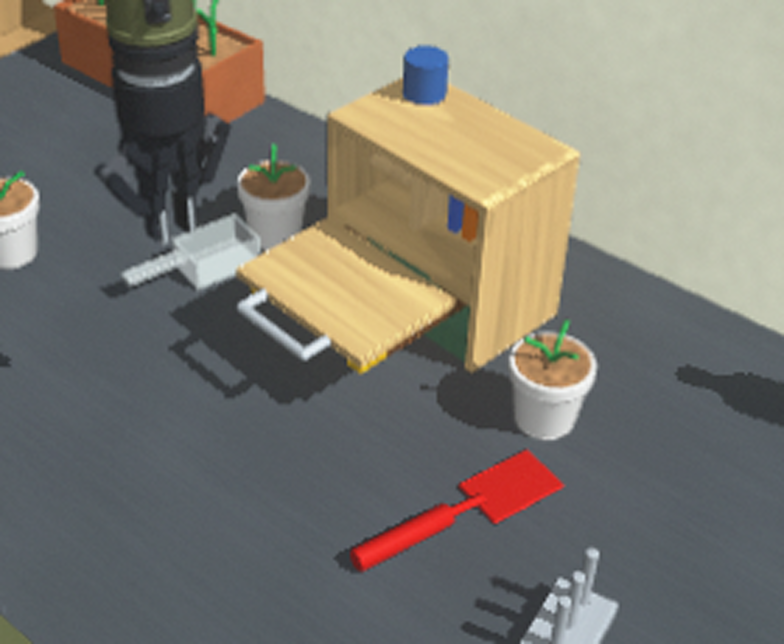

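The flap lies level on both supports. The bar ends show at crop (243,308) and (305,352), against a predicted (240,307) and (302,354) for a level flap. The bystanders haven't moved and the gripper is clear, so I hand the job in.

```bash
python3 -c "
from workcell import arm
print(arm.close_job())"
```

```text
the job is handed in; nothing more can be done
None
```

The bureau is open for work and the job is handed in, at about 21 s on the robot's clock. I pulled both supports out to their stops first. Then I took the flap by its steel bar, lowered it along its arc in about 3 s with the grip held throughout, let go and backed away.

**Supports:** The wrist force rose to about 20–25 N when each support reached its stop. The left pull had moved 77 mm from about 5.5 mm out, and the right 81 mm from about 2 mm out, so both measure about 83 mm against the stated 85 mm. A rougher camera check gave about 82 mm for the left. For the right it gave no real answer: the fit did not move from its 80 mm starting guess, so only the arm's travel and force confirm that one.

**Flap:** After I let go, the bar's ends in the side picture matched the prediction for a level flap to about a pixel. The force rose when the flap met the supports, reaching 43 N between fingers and bar, and I eased that off before opening the gripper.

**Other things:** Pots, trowel, scoop and peg holder were found within about 4 pixels of where they started, which is the detector's usual scatter. The gripper ended about 18 cm above the flap and 11 cm in front of the bar, with a force reading near zero.

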